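Cover the movements and free the indexing turntable

ROBOT

A 7-joint arm with a two-finger parallel gripper is mounted at the origin on the work surface. World frame = base frame: x ahead of the robot, y to its left, z up, the work surface at z = 0. Lengths are in mm, angles in rad, forces in N, time in s.
With the tool pointing down it reaches from about 425 to 875 mm from the base axis. Payload 9.9 kg.
Tool frame: the origin (TCP) lies midway between the tips of the shut fingers; the grasp point (between the pads) lies 19 mm behind it; z points along the fingers, y is the line along which they close (so a half turn about z gives the same grasp; the last joint's range is limited). The gripper opens to 85 mm and grips with 20 to 120 N. Pads are 22 mm wide; open, the fingers measure 114 mm over their backs; the gripper's body (76 mm by 85 mm) begins 54 mm behind the grasp point. The pads swing forward as they close: fully open they stand 13 mm farther back than shut.
Start: joints at [-1.307, 0.576, 0.025, 1.437, -0.015, 1.129, -0.057], TCP at [230.053, 634.59, 231.289] pointing down, gripper open.
Joint ranges: [-2.76, 2.76], [-0.34, 2.15], [-1.52, 1.57], [0.19, 2.46], [-1.09, 4.23], [0.17, 1.99], [-2.82, 2.82]. Speed limits (rad/s): [2.22, 2.22, 3.01, 3.01, 3.14, 3.14, 3.14].

INTERFACE

Orientations are given as a unit quaternion [x, y, z, w].
In Python, from plant import state, grab_frame, sign_off gives the robot as it stands. The module is installed in compiled form; this text tells all that it offers.
- The arm moves only by the shell command python3 -m inch 'ROWS' [FORCE]. ROWS is JSON, a list of rows, each a list of 7 numbers: the turn, a rotation vector about the tool's x, y, z in degrees, then the shift along the tool's x, y, z in cm, then the opening in per cent of the stroke, from 0 (shut) to 100 (fully open). In form: [[rx, ry, rz, dx, dy, dz, jaw], ...]. A call has exactly 5 rows; each row shifts and turns the commanded pose from where the row before left it, along the tool's axes as they then stand; what a row does not reach is not made up. A row lasts 1/10 s, in which the tool goes at most 50 mm and 8.59 degrees, less where a joint would pass 70% of its speed; a pose out of reach is approached as far as the arm can. A call with a gripper value outside its range is refused whole. The fingers move at their own pace and stop on an object; FORCE is the grip in N (left out, the last holds). Time passes only in rows, so rows that do not move let the fingers close, or fill a call up. It gives the time, the measured TCP pose, the force, the opening and the grip force at its end, in the units of the state.
- state(): the state, without advancing time (a new reading comes with each control period).
- grab_frame(name): name is "side" or "top" or "wrist"; returns a dict with "color" (420x560x3 uint8, red, green, blue), "fx", "fy", "cx", "cy" (pixels), "xyz" and "attitude" of the camera in the world. Camera axes: x right, y up, looking along -z (the intrinsics and any distortion apply to the point x, -y, -z); pixel columns grow to the right and rows downward; lengths in mm; the calibration is good to about 2 mm. A picture is of the moment at which its call begins. There is no depth.
- sign_off(): hands the job in; it is judged then, once.
The state is a dict: "time": time; "q": joint angles; "dq": joint speeds; "joint_torque": joint torques, N m; "eef_pos": TCP position; "ee_rot": TCP orientation; "ft_force": force on the tool from outside, world axes, zero at the start; "wrist_torque": the same for the moment, N m; "gripper_width": finger opening in mm; "gripper_force": force on a finger pad.
Only numpy, scipy, OpenCV 4.12 (cv2) and the standard library are available. Lean on these libraries where they do the work, as an engineer would, in place of code of your own. Each camera call takes 0.05 s, during which the arm holds its last target. There are 200 camera calls.

TASK

Put each glass dust dome over the watch movement on the turntable whose round holder it fits (small dome on the small holder, large dome on the large one), set down upright around the holder with its rim flat on the turntable, neither dropped nor knocked over. Then pull the sprung index plunger at the edge of the turntable all the way up by its knob, and finish while still holding it there, clear of its hole, so that I can turn the table. Leave the tools and other things on the bench where they are.

Things in the scene. Friction and masses are not known exactly. Their poses are not given: they have to be found in the camera images.
- turntable: Indexing turntable, fixed (does not turn here): aluminium disc 230 mm in diameter, top face 40 mm above the bench. Origin on its axis at bench level, z up. The holders stand on it 62 mm from the axis, at +y and -y (either way round). At +x a grey bracket (post at x 137 mm, 34 mm wide; arm along x 24 mm wide, top at 74 mm) carries the index plunger over the disc at x 98 mm, y 0.
- plunger (a joint): Index plunger travel in m: 0 = sprung fully down into its hole in the disc (as at the start), 0.018 = pulled fully up against its stop. Moves straight up (vertical). The spring pulls it down with about 4 N at 0 and 9 N at 0.018, and it drops back when let go. The pin leaves its hole at about 0.006.
- plunger_knob (a point): Centre of the plunger's black knurled knob, an upright cylinder 24 mm in diameter and 28 mm high, pulled straight up. With the plunger down it is 100 mm above the bench; the knob's underside is 12 mm above the bracket arm's top (under it a steel collar 18 mm in diameter, 7 mm high).
- small_holder: Small movement holder, fixed on the disc: a grey round plinth 54 mm in diameter and 10 mm high with brass and steel clockwork on it (22 mm high in all). Origin: centre of its underside, on the disc's top face. The small dome goes over it.
- large_holder: Large movement holder, fixed on the disc: a grey round plinth 80 mm in diameter and 10 mm high with clockwork on it (23 mm high in all). Origin: centre of its underside, on the disc's top face. The large dome goes over it.
- small_dome: Small clear glass dust dome (bell), open below, standing on its steel-edged rim on the bench: 66 mm outside and 60 mm inside diameter, glass 50 mm high, about 0.12 kg, with a white knob on top. Origin: centre of its rim plane, z up. Round about z, so its yaw does not matter.
- small_dome_knob (a point): Centre of the small dome's white knob, an upright cylinder 22 mm in diameter and 22 mm high, on the dome's axis 74 mm above its rim; the knob's underside is 13 mm above the glass top, on a thinner neck.
- large_dome: Large clear glass dust dome, like the small one: 92 mm outside and 86 mm inside diameter, glass 60 mm high, about 0.22 kg. Origin: centre of its rim plane, z up. Round about z.
- large_dome_knob (a point): Centre of the large dome's white knob, an upright cylinder 26 mm in diameter and 22 mm high, on the dome's axis 84 mm above its rim; the knob's underside is 13 mm above the glass top, on a thinner neck.
- tweezers: Bystander: steel tweezers lying flat, 125 mm long, 7 mm high. Origin near the middle, at bench level; long axis x.
- loupe: Bystander: black eye loupe, 34 mm in diameter, 30 mm high. Origin: centre of its underside.
- screwdriver: Bystander: small screwdriver lying on the bench, 120 mm long along its x. Origin: underside, near the middle.
- watch_case: Bystander: empty steel watch case ring, 42 mm in diameter, 10 mm high. Origin: centre of its underside.
- blower: Bystander: black rubber dust blower standing up, 52 mm in diameter, 85 mm high. Origin: centre of its underside.
Things that resemble listed ones, but are neither listed nor needed, are in the scene too. What is shaped like the large_dome but orange is not meant.

How it is judged:
By the outcome, as a careful person would: the job done as asked, in the order asked, and still so for the second after the job is handed in, while the arm keeps its last pose, push and grip.
It also fails if it takes over 69 s, if anything falls off the work surface, if the arm or the gripper's body presses on something with over 40 N, if the wrist force passes 120 N, or if a joint passes its speed limit or range.

## Working session

There is one attempt and no reset: what is moved stays moved. The work goes in short steps, Python scripts to look and compute and a shell command to move; the robot and the scene stay as the last step left them, time stands still between calls to the robot, and variables do not carry over. Pictures are saved under pics/ and viewed, at most 13 in all, crops included, and the job is handed in when it is done.

```bash
mkdir -p pics
cat > h.py <<'E'
import numpy as np,cv2
from scipy.spatial.transform import Rotation as R
from plant import state,grab_frame,sign_off
def snap(n,f):
    d=grab_frame(n); cv2.imwrite('pics/'+f+'.png',d['color'][:,:,::-1]); np.save('pics/'+f+'.npy',d,allow_pickle=True); return d
def load(f): return np.load('pics/'+f+'.npy',allow_pickle=True).item()
def ray(d,u,v):
    a=R.from_quat(d['attitude']).as_matrix()
    r=a@np.array([(u-d['cx'])/d['fx'],-(v-d['cy'])/d['fy'],-1]); return np.array(d['xyz']),r/np.linalg.norm(r)
def onz(d,u,v,z):
    o,r=ray(d,u,v); return o+r*(z-o[2])/r[2]
def proj(d,p):
    a=R.from_quat(d['attitude']).as_matrix(); c=a.T@(np.array(p,float)-d['xyz'])
    return d['cx']+d['fx']*c[0]/-c[2], d['cy']-d['fy']*c[1]/-c[2]
E
python3 - <<'E'
from h import *
for n in('top','side','wrist'):
    d=snap(n,n+'0'); print(n,d.keys(),d['xyz'],d['attitude'],d['fx'],d['cx'],d['cy'])
s=state();print(s['time'],s['eef_pos'],s['ee_rot'],s['ft_force'],R.from_quat(s['ee_rot']).as_matrix().round(3))
a=np.hstack([load('top0')['color'],load('side0')['color']])
E
```

```text
top dict_keys(['color', 'fx', 'fy', 'cx', 'cy', 'xyz', 'attitude']) [ 436.6985621    31.71531888 1542.68985606] [-0.02896315  0.02240758  0.70885647 -0.70440155] 528.7238959470739 277.6620656934397 215.62782623869825
side dict_keys(['color', 'fx', 'fy', 'cx', 'cy', 'xyz', 'attitude']) [  94.28673244 -893.50255818  875.69428573] [ 0.43337737 -0.10483943 -0.18985962  0.87472628] 435.15454525646123 282.39355440778974 206.01806404121947
wrist dict_keys(['color', 'fx', 'fy', 'cx', 'cy', 'xyz', 'attitude']) [166.69493297 656.46593778 374.25395312] [-0.11093166 -0.07727063  0.56882301  0.81127295] 366.604182750995 282.58669298968067 211.7734561456921
0.15 [229.9624987  634.2428173  230.63518162] [ 1.73006708e-01  9.84920434e-01 -6.44361697e-04 -5.50271191e-05] [0.87330033 0.1202211  0.45950325] [[-0.94   0.341 -0.   ]
 [ 0.341  0.94  -0.001]
 [-0.    -0.001 -1.   ]]
```

View pics/top0.png

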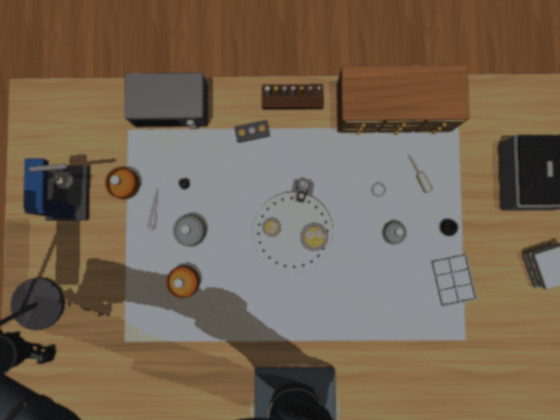

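View pics/side0.png

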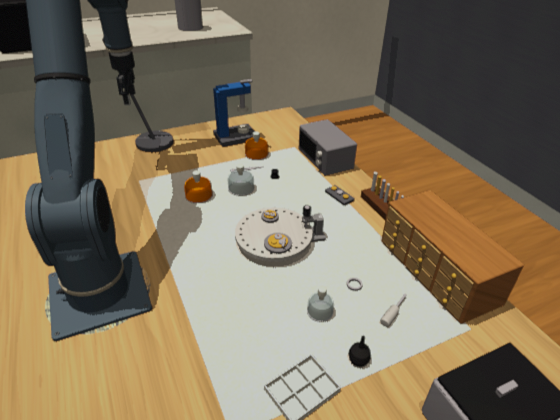

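Top view: the large dome, clear, is at (189,230) and the small dome, clear, at (395,232). The orange look-alikes are at (183,282) and (122,182), and the blower at (449,227). The turntable is at (293,231), with the small holder at (271,227), the large holder at (315,236) and the plunger knob near (302,193). I choose the grey-clear ones at (189,230) and (395,232).

Run:
```python
from h import *
t=load('top0');s=load('side0')
a=cv2.resize(t['color'][170:300,150:420],None,fx=2.9,fy=2.9,interpolation=3)[:,:780]
b=cv2.resize(s['color'][155:255,220:350],None,fx=2.2,fy=2.2,interpolation=3); c=cv2.resize(s['color'][220:320,220:350],None,fx=2.2,fy=2.2,interpolation=3)
im=np.zeros((600,800,3),np.uint8); im[:a.shape[0],:a.shape[1]]=a; im[378:598,:286]=b; im[378:598,300:586]=c
cv2.imwrite('pics/crop1.png',im[:,:,::-1])
for n,u,v,z in[('large rim',189,230,20),('small',395,232,20),('tt',293,231,40),('sh',271,227,50),('lh',314,236,50),('pl',302,194,114)]: print(n,onz(t,u,v,z).round())
def tri(A,B):
    (o1,r1),(o2,r2)=ray(t,*A),ray(s,*B); k=np.linalg.lstsq(np.c_[r1,-r2],o2-o1,rcond=None)[0]; return (o1+r1*k[0]).round(),(o2+r2*k[1]).round()
print(tri((293,231),(276,235)))
```

```text
large rim [508. 302.  20.]
small [ 498. -292.   20.]
tt [502.   2.  40.]
sh [513.  64.  50.]
lh [487. -57.  50.]
pl [599. -22. 114.]
(array([503.,   2.,  24.]), array([508.,  -0.,  24.]))
```

View pics/crop1.png

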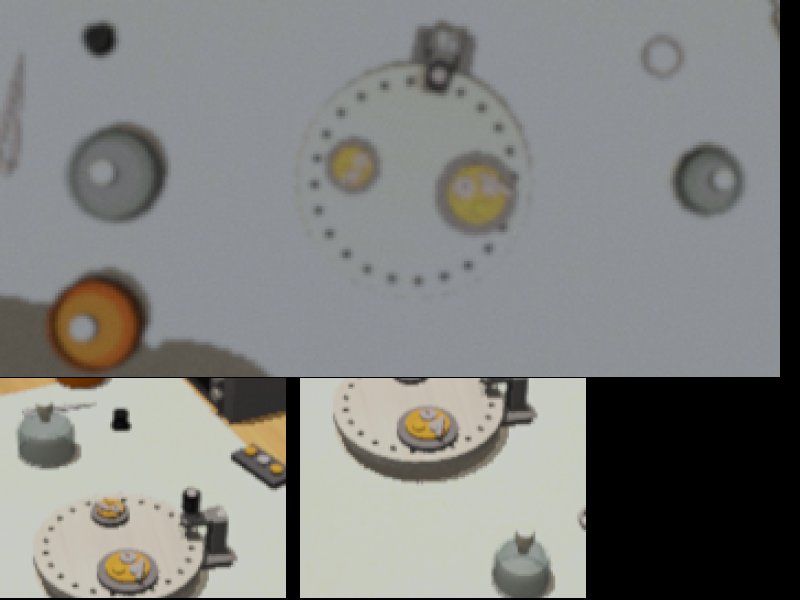

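```bash
cat >> h.py <<'E'
def to(p):
    s=state(); m=R.from_quat(s['ee_rot']).as_matrix()
    print('tcp',np.round(s['eef_pos'],1),'t',round(s['time'],2),'w',round(s['gripper_width'],1),'f',np.round(s['ft_force'],1),'yax',m[:,1].round(3),'shift cm',(m.T@(np.array(p)-s['eef_pos'])/10).round(2))
E
python3 - <<'E'
from h import *
t=load('top0')
for n,u,v,z in[('large rim',189.5,230,10),('large knob',185.2,229.3,95),('small rim',394.5,232,10),('small knob',399,232,85),('sh',271.7,227.2,52),('lh',314.1,236.2,52),('pl',301,196,114)]: print(n,onz(t,u,v,z).round())
to([505,303,200])
print(proj(load('wrist0'),state()['eef_pos']))
E
```

```text
large rim [508. 302.  10.]
large knob [506. 299.  95.]
small rim [ 499. -292.   10.]
small knob [ 495. -289.   85.]
sh [513.  62.  52.]
lh [486. -57.  52.]
pl [594. -19. 114.]
tcp [230.  634.2 230.6] t 0.15 w 85.1 f [0.9 0.1 0.5] yax [ 0.341  0.94  -0.001] shift cm [-37.15 -21.76   3.1 ]
(np.float64(284.4565776175135), np.float64(273.0435075581651))
```

```bash
python3 -m inch '[[0,0,0,-2,-1.2,0,100],[0,0,0,-3.5,-2.1,0,100],[0,0,0,-4,-2.3,0,100],[0,0,0,-4,-2.3,0,100],[0,0,0,-4,-2.3,0,100]]' 40; python3 -m inch '[[0,0,0,-4,-2.3,0,100],[0,0,0,-4,-2.3,0,100],[0,0,0,-4,-2.3,0,100],[0,0,0,-4,-2.3,0,100],[0,0,0,-3.65,-2.36,0,100]]'; python3 -m inch '[[0,0,0,0,0,1,100],[0,0,0,0,0,1,100],[0,0,0,0,0,0,100],[0,0,0,0,0,0,100],[0,0,0,0,0,0,100]]'
python3 - <<'E'
from h import *
to([507,301,200])
d=snap('wrist','w1'); print(d['xyz'],proj(d,[507,301,95]),proj(d,[507,301,10]))
E
```

```text
time: 0.65
eef_pos: [360.6, 477.5, 231.1]
ee_rot: [0.173, 0.985, -0.0, -0.0]
ft_force: [0.8, -0.3, 0.4]
gripper_width: 85.4
gripper_force: 0.0
time: 1.15
eef_pos: [506.4, 301.6, 231.2]
ee_rot: [0.173, 0.985, -0.0, 0.0]
ft_force: [0.3, 0.9, -0.4]
gripper_width: 85.6
gripper_force: 0.0
time: 1.65
eef_pos: [504.6, 304.6, 211.5]
ee_rot: [0.172, 0.985, 0.0, -0.0]
ft_force: [-0.2, 0.5, 0.4]
gripper_width: 85.3
gripper_force: 0.0
tcp [504.6 304.6 211.5] t 1.65 w 85.3 f [-0.2  0.5  0.4] yax [0.339 0.941 0.   ] shift cm [-0.35 -0.26  1.15]
[441.24078161 326.49195246 355.25565467] (np.float64(279.924322619097), np.float64(209.40466185412944)) (np.float64(280.4511511040085), np.float64(186.2241201617765))
```

View pics/w1.png

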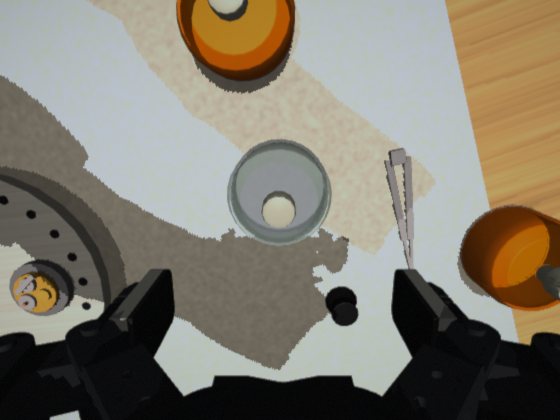

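The wrist view shows the clear grey dome with its white knob at (278,210). The predicted pixel was (280,209). The orange domes are to either side, at (237,40) and (515,258).

Run:
```python
from h import *
d=load('w1'); c=d['color'].astype(int)
m=((c.min(2)>165)&(np.hypot(*np.mgrid[-210:210,-278:282])<22)).astype(np.uint8)
M=cv2.moments(m,True);u,v=M['m10']/M['m00'],M['m01']/M['m00'];print(u,v,M['m00'])
p=onz(d,u,v,93);print(p); to([p[0],p[1],84+2-19])
q=onz(d,279,191,10);print(q)
```

```text
278.27272727272725 202.34965034965035 143.0
[502.02667095 301.49574885  93.        ]
tcp [504.7 304.5 211.6] t 1.7 w 85.3 f [-0.1  0.  -0. ] yax [0.339 0.941 0.001] shift cm [ 0.16 -0.38 14.46]
[510.92578975 298.09288513  10.        ]
```

Run:
```python
from h import *
d=load('w1'); c=d['color']
g=cv2.resize(c[170:250,235:325],None,fx=1,fy=1).astype(int)
print(g[40,30:60].tolist())
rb=(c[:,:,0].astype(int)-c[:,:,2]); m=((rb>12)&(np.hypot(*np.mgrid[-210:210,-278:282])<25)).astype(np.uint8)
n,l,st,ce=cv2.connectedComponentsWithStats(m);i=1+st[1:,4].argmax();print(st[i],ce[i])
u,v=st[i,0]+st[i,2]/2-.5,st[i,1]+st[i,3]/2-.5
print(u,v,onz(d,u,v,92)); to([*onz(d,u,v,92)[:2],67])
```

```text
[[182, 179, 156], [184, 181, 158], [186, 182, 159], [186, 183, 159], [186, 182, 159], [185, 183, 160], [186, 183, 160], [187, 184, 160], [187, 184, 161], [187, 183, 161], [187, 184, 161], [188, 185, 162], [189, 186, 163], [189, 186, 163], [189, 186, 163], [187, 184, 161], [188, 184, 160], [187, 183, 160], [186, 183, 160], [186, 183, 160], [186, 182, 159], [185, 182, 159], [185, 181, 159], [185, 182, 159], [185, 182, 160], [185, 181, 159], [184, 181, 158], [183, 179, 157], [177, 174, 152], [138, 135, 119]]
[262 195  33  33 794] [278.16624685 211.78967254]
278.0 211.0 [508.42896557 298.93818179  92.        ]
tcp [504.7 304.5 211.6] t 1.7 w 85.3 f [-0.1  0.  -0. ] yax [0.339 0.941 0.001] shift cm [-0.53 -0.4  14.46]
```

```bash
python3 -m inch '[[0,0,0,-0.3,-0.2,2,100],[0,0,0,-0.2,-0.2,3,100],[0,0,0,0,0,3,100],[0,0,0,0,0,3,100],[0,0,0,0,0,2,100]]'; python3 -m inch '[[0,0,0,0,0,1,100],[0,0,0,0,0,0.4,100],[0,0,0,0,0,0,100],[0,0,0,0,0,0,60],[0,0,0,0,0,0,40]]' 40;  python3 -m inch '[[0,0,0,0,0,0,20],[0,0,0,0,0,0,15],[0,0,0,0,0,0,10],[0,0,0,0,0,0,10],[0,0,0,0,0,0,10]]';python3 -m inch '[[0,0,0,0,0,0,10],[0,0,0,0,0,0,10],[0,0,0,0,0,0,10],[0,0,0,0,0,0,10],[0,0,0,0,0,0,10]]'; python3 -c "
from h import *
to([508.4,299,67]); snap('side','s2')"
```

```text
time: 2.2
eef_pos: [507.7, 298.2, 79.7]
ee_rot: [0.173, 0.985, -0.0, -0.0]
ft_force: [-0.1, -0.3, 0.1]
gripper_width: 85.2
gripper_force: 0.0
time: 2.7
eef_pos: [509.1, 298.3, 68.4]
ee_rot: [0.173, 0.985, 0.001, 0.001]
ft_force: [-0.1, 0.0, -0.6]
gripper_width: 58.9
gripper_force: 0.0
time: 3.2
eef_pos: [508.8, 298.2, 67.6]
ee_rot: [0.173, 0.985, 0.0, 0.0]
ft_force: [-1.0, 0.9, 5.6]
gripper_width: 24.4
gripper_force: 39.5
time: 3.7
eef_pos: [508.8, 298.2, 67.6]
ee_rot: [0.173, 0.985, 0.0, 0.0]
ft_force: [0.8, 0.9, 5.3]
gripper_width: 24.8
gripper_force: 39.6
tcp [508.8 298.2  67.6] t 3.7 w 24.8 f [0.8 0.9 5.3] yax [0.341 0.94  0.001] shift cm [0.06 0.06 0.06]
```

```bash
python3 -m inch '[[0,0,0,0,0,-1,10],[0,0,0,0,0,-3,10],[0,0,0,0,0,-4,10],[0,0,0,0,0,-3.5,10],[0,0,0,0,0,-1.5,10]]' 50; python3 -m inch '[[0,0,0,-0.5,-1,0,10],[0,0,0,-1,-2,0,10],[0,0,0,-1.5,-2.6,0,10],[0,0,0,-1.8,-3,0,10],[0,0,0,-1.8,-3,0,10]]';python3 -m inch '[[0,0,0,-1.8,-3,0,10],[0,0,0,-1.8,-3,0,10],[0,0,0,-1.8,-3,0,10],[0,0,0,-1.8,-3,0,10],[0,0,0,-1.8,-3,0,10]]';python3 -m inch '[[0,0,0,-1.8,-3,0,10],[0,0,0,-1,-2.5,0,10],[0,0,0,-0.5,-1.5,0,10],[0,0,0,0,-0.5,0,10],[0,0,0,0,0,0,10]]'; python3 -m inch '[[0,0,0,0,0,0,10],[0,0,0,0,0,0,10],[0,0,0,0,0,0,10],[0,0,0,0,0,0,10],[0,0,0,0,0,0,10]]'; python3 -c "
from h import *
to([486,-57,200]); d=snap('wrist','w3'); print(proj(d,[486,-57,50]),proj(d,[513,62,50]))"
```

```text
time: 4.25
eef_pos: [509.3, 298.1, 200.9]
ee_rot: [0.173, 0.985, 0.001, 0.001]
ft_force: [0.6, 0.8, -2.1]
gripper_width: 24.2
gripper_force: 49.4
time: 4.75
eef_pos: [530.0, 163.9, 195.8]
ee_rot: [0.173, 0.985, -0.001, -0.001]
ft_force: [0.9, -0.6, -1.7]
gripper_width: 24.6
gripper_force: 49.4
time: 5.25
eef_pos: [563.1, -7.8, 195.8]
ee_rot: [0.173, 0.985, -0.001, -0.001]
ft_force: [-0.8, 0.4, -2.7]
gripper_width: 24.4
gripper_force: 49.4
time: 5.75
eef_pos: [569.1, -87.0, 196.7]
ee_rot: [0.173, 0.985, 0.0, -0.001]
ft_force: [0.4, 0.8, -2.3]
gripper_width: 24.3
gripper_force: 49.4
time: 6.25
eef_pos: [570.0, -86.7, 197.3]
ee_rot: [0.173, 0.985, 0.0, 0.0]
ft_force: [0.5, -0.4, -1.5]
gripper_width: 24.5
gripper_force: 49.4
tcp [570.  -86.7 197.3] t 6.25 w 24.5 f [ 0.5 -0.4 -1.5] yax [0.34 0.94 0.  ] shift cm [ 8.91 -0.07 -0.27]
(np.float64(282.5271775392926), np.float64(79.24337255950095)) (np.float64(446.60553595521765), np.float64(57.522024221964415))
```

View pics/w3.png

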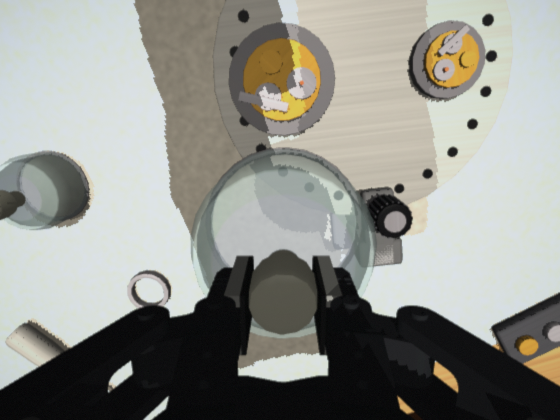

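Run:
```python
from h import *
d=load('w3');g=cv2.medianBlur(cv2.cvtColor(d['color'],cv2.COLOR_RGB2GRAY),3)
T=state()['eef_pos']
for x in(-13,13): print('knob top edge pred',proj(d,np.array(T)+[-.94*x,.34*x,27.4]))
for (x0,x1,y0,y1,r0,r1) in((215,350,10,150,47,58),(400,500,10,110,30,42)):
    c=cv2.HoughCircles(g[y0:y1,x0:x1],cv2.HOUGH_GRADIENT,1,5,param1=80,param2=12,minRadius=r0,maxRadius=r1)
    for q in c[0][:4]: print(q+[x0,y0,0],onz(d,q[0]+x0,q[1]+y0,48)[:2].round(1))
print(proj(d,[486,-57,50]),proj(d,[486-.94*40,-57+.34*40,50])[1],proj(d,[486+.94*40,-57-.34*40,50])[1],proj(d,[486+.34*40,-57+.94*40,50]))
```

```text
knob top edge pred (np.float64(284.27136937804363), np.float64(337.99150097474785))
knob top edge pred (np.float64(284.340178405975), np.float64(272.402326906619))
[285.5         78.5         57.40000153] [486.1 -54.7]
[278.5         78.5         56.29999924] [484.3 -59.6]
[280.5         71.5         49.70000076] [480.2 -56.5]
[277.5         85.5         47.40000153] [488.8 -62. ]
[445.5         61.5         35.90000153] [515.5  61.5]
[445.5         55.5         32.40000153] [511.4  62.4]
[440.5         66.5         34.40000153] [517.6  57.2]
[450.5  57.5  37. ] [514.   65.6]
(np.float64(282.5271775392926), np.float64(79.24337255950095)) 20.3264927481697 133.73519624899245 (np.float64(335.92101845945695), np.float64(79.22845385054515))
```

Run:
```python
from h import *
d=load('w3');g=cv2.cvtColor(d['color'],cv2.COLOR_RGB2GRAY)
T=np.array(state()['eef_pos']); print('knob bottom near edge',proj(d,T+[-.94*13,.34*13,5.4]))
im=np.vstack([cv2.resize(d['color'][5:150,210:350],None,fx=3,fy=3,interpolation=2)]); 
im2=cv2.resize(d['color'][5:150,390:510],None,fx=3,fy=3,interpolation=2)
cv2.imwrite('pics/c4.png',np.hstack([im,im2])[:,:380+400,::-1])
```

```text
knob bottom near edge (np.float64(284.0501360385913), np.float64(249.08257992945656))
```

View pics/c4.png

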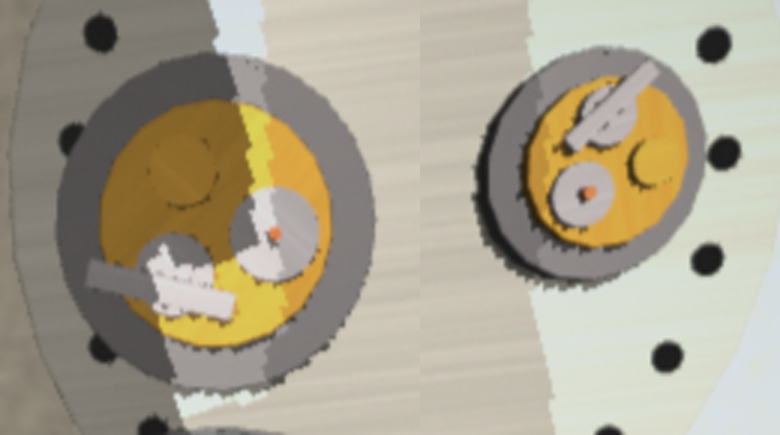

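The wrist view shows the dome held upright, with its knob's near edge at row 250 against a predicted 249. The large plinth is centred at (282,79), the small one at about (449,60), and the plunger knob is at (398,220). The large holder comes out at about (487,-58).

```bash
python3 -m inch '[[0,0,0,0.8,0,0,10],[0,0,0,2,-0.05,0,10],[0,0,0,3,-0.04,0,10],[0,0,0,2,0,0,10],[0,0,0,0.98,0,0,10]]'; python3 -m inch '[[0,0,0,0,0,0.7,10],[0,0,0,0,0,1.6,10],[0,0,0,0,0,1.6,10],[0,0,0,0,0,1,10],[0,0,0,0,0,0.6,10]]'; python3 -m inch '[[0,0,0,0,0,0,10],[0,0,0,0,0,0,10],[0,0,0,0,0,0,10],[0,0,0,0,0,0,10],[0,0,0,0,0,0,10]]'; python3 -c "
from h import *
to([487.1,-57.7,107.6])"
```

```text
time: 6.8
eef_pos: [485.0, -57.4, 197.4]
ee_rot: [0.173, 0.985, 0.0, -0.0]
ft_force: [0.9, 0.2, -1.7]
gripper_width: 24.3
gripper_force: 49.4
time: 7.3
eef_pos: [487.4, -58.2, 141.2]
ee_rot: [0.173, 0.985, -0.0, -0.0]
ft_force: [-0.1, 0.8, -1.3]
gripper_width: 24.3
gripper_force: 49.4
time: 7.8
eef_pos: [487.3, -58.0, 142.7]
ee_rot: [0.173, 0.985, 0.0, 0.0]
ft_force: [-0.0, -0.3, -2.0]
gripper_width: 24.6
gripper_force: 49.4
tcp [487.3 -58.  142.7] t 7.8 w 24.6 f [-0.  -0.3 -2. ] yax [0.341 0.94  0.   ] shift cm [0.03 0.02 3.51]
```

```bash
python3 -m inch '[[0,0,0,0.03,0.02,0.6,10],[0,0,0,0,0,0.6,10],[0,0,0,0,0,0.4,10],[0,0,0,0,0,0.4,10],[0,0,0,0,0,0.2,10]]'; python3 -m inch '[[0,0,0,0,0,0.2,10],[0,0,0,0,0,0.2,10],[0,0,0,0,0,0.2,10],[0,0,0,0,0,0.1,10],[0,0,0,0,0,0,10]]'; python3 -c "
from h import *
to([487.1,-57.7,107.6]); snap('wrist','w4')"
```

```text
time: 8.3
eef_pos: [486.7, -57.7, 119.7]
ee_rot: [0.173, 0.985, -0.0, -0.0]
ft_force: [0.3, 0.5, -2.1]
gripper_width: 24.7
gripper_force: 49.4
time: 8.8
eef_pos: [486.8, -57.7, 113.2]
ee_rot: [0.173, 0.985, -0.0, -0.0]
ft_force: [-0.4, 0.8, -1.9]
gripper_width: 24.4
gripper_force: 49.4
tcp [486.8 -57.7 113.2] t 8.8 w 24.4 f [-0.4  0.8 -1.9] yax [ 0.341  0.94  -0.   ] shift cm [-0.03  0.01  0.56]
```

View pics/w4.png

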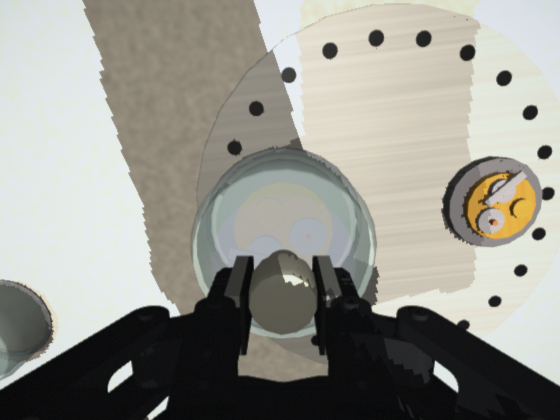

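The dome is around the plinth: its rim is at about 46 mm, below the plinth top, and there is no contact force. I'll lower it until it touches the disc.

```bash
python3 -m inch '[[0,0,0,0,0,0.2,10],[0,0,0,0,0,0.15,10],[0,0,0,0,0,0.1,10],[0,0,0,0,0,0.05,10],[0,0,0,0,0,0,10]]'; python3 -m inch '[[0,0,0,0,0,0,10],[0,0,0,0,0,0.05,10],[0,0,0,0,0,0.03,10],[0,0,0,0,0,0,10],[0,0,0,0,0,0,10]]'; python3 -c "
from h import *
to([487.1,-57.7,107.6])"
```

```text
time: 9.35
eef_pos: [486.8, -57.7, 108.2]
ee_rot: [0.173, 0.985, -0.0, -0.0]
ft_force: [0.0, -0.3, -2.1]
gripper_width: 24.5
gripper_force: 49.4
time: 9.85
eef_pos: [487.1, -57.6, 107.7]
ee_rot: [0.173, 0.985, 0.0, 0.0]
ft_force: [0.4, 1.7, 2.7]
gripper_width: 24.7
gripper_force: 49.9
tcp [487.1 -57.6 107.7] t 9.85 w 24.7 f [0.4 1.7 2.7] yax [0.341 0.94  0.   ] shift cm [-0.01 -0.01  0.01]
```

```bash
python3 -m inch '[[0,0,0,0,0,0,20],[0,0,0,0,0,0,35],[0,0,0,0,0,0,50],[0,0,0,0,0,0,70],[0,0,0,0,0,0,85]]'; python3 -m inch '[[0,0,0,0,0,0,85],[0,0,0,0,0,0,85],[0,0,0,0,0,-1,85],[0,0,0,0,0,-2.5,85],[0,0,0,0,0,-4,85]]';  python3 -m inch '[[0,0,0,-0.5,-1.2,-2,100],[0,0,0,-1.5,-3.6,0,100],[0,0,0,-1.8,-4.3,0,100],[0,0,0,-1.8,-4.3,0,100],[0,0,0,-1.8,-4.3,0,100]]'; python3 -m inch '[[0,0,0,-1.0,-2.6,0,100],[0,0,0,-0.5,-1.2,0,100],[0,0,0,0,0,0,100],[0,0,0,0,0,0,100],[0,0,0,0,0,0,100]]';python3 -c "
from h import *
to([497,-291,74+2-19]); d=snap('wrist','w5'); print(proj(d,[497,-291,85]))
c=d['color']; u0,v0=proj(d,[497,-291,85])
rb=(c[:,:,0].astype(int)-c[:,:,2]); yy,xx=np.mgrid[:420,:560]; m=((rb>12)&(np.hypot(yy-v0,xx-u0)<32)).astype(np.uint8)
n,l,st,ce=cv2.connectedComponentsWithStats(m);i=1+st[1:,4].argmax();print(st[i],ce[i])
u,v=st[i,0]+st[i,2]/2-.5,st[i,1]+st[i,3]/2-.5
p=onz(d,u,v,82);print(p); to([*p[:2],57])
a=np.hstack([c[:,90:490],cv2.cvtColor(m*255,cv2.COLOR_GRAY2RGB)[:,90:490]]); cv2.imwrite('pics/c5.png',a[:,:,::-1])
"
```

```text
time: 10.35
eef_pos: [486.8, -57.8, 107.4]
ee_rot: [0.173, 0.985, -0.0, -0.0]
ft_force: [-0.4, -0.2, -0.5]
gripper_width: 69.8
gripper_force: 0.0
time: 10.85
eef_pos: [485.6, -57.7, 182.5]
ee_rot: [0.173, 0.985, -0.0, -0.002]
ft_force: [1.2, -0.0, -0.2]
gripper_width: 72.9
gripper_force: 0.0
time: 11.35
eef_pos: [496.1, -251.0, 203.6]
ee_rot: [0.173, 0.985, -0.0, 0.001]
ft_force: [1.7, -0.1, -0.0]
gripper_width: 85.6
gripper_force: 0.0
time: 11.85
eef_pos: [497.7, -288.0, 202.7]
ee_rot: [0.172, 0.985, 0.001, -0.0]
ft_force: [0.2, -0.6, 0.4]
gripper_width: 85.4
gripper_force: 0.0
tcp [ 497.7 -288.   202.7] t 11.85 w 85.4 f [ 0.2 -0.6  0.4] yax [0.338 0.941 0.001] shift cm [-0.04 -0.32 14.57]
(np.float64(279.15013194207575), np.float64(204.85943714967289))
[248 209  60  28 522] [277.08429119 227.50574713]
[ 510.21678093 -297.14087679   82.        ]
tcp [ 497.7 -288.1  202.7] t 11.9 w 85.2 f [0.1 0.5 0.1] yax [0.338 0.941 0.001] shift cm [-1.48 -0.44 14.57]
```

View pics/c5.png

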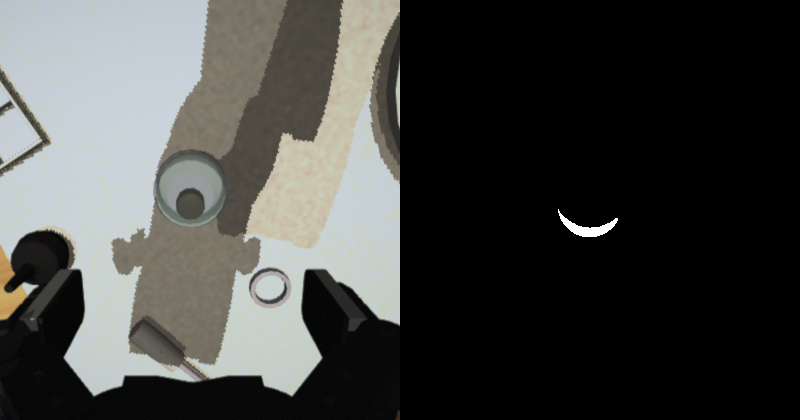

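The small clear dome's knob, in shadow, is at about (280,204) in full-frame pixels. The prediction was (279,205). The first mask caught the bench rim instead, so I'll re-segment on the dark grey knob.

Run:
```python
from h import *
d=load('w5');c=d['color'].astype(int);yy,xx=np.mgrid[:420,:560]
g=c.sum(2)/3; print(g[204,255:305].round().astype(int).tolist())
rel=np.hypot(yy-204,xx-280)<22
t=(np.median(g[199:209,275:285])+np.median(g[170:178,275:285]))/2
m=((g<t)&rel).astype(np.uint8); n,l,st,ce=cv2.connectedComponentsWithStats(m);i=1+st[1:,4].argmax();print(t,st[i],ce[i])
u,v=st[i,0]+st[i,2]/2-.5,st[i,1]+st[i,3]/2-.5
for z in(82,85):
  for a,b in((u,v),ce[i]): p=onz(d,a,b,z);print(a,b,p); to([*p[:2],57])
```

```text
[111, 119, 130, 140, 150, 153, 154, 154, 155, 154, 143, 83, 70, 72, 73, 73, 73, 74, 74, 74, 73, 74, 75, 75, 74, 74, 75, 74, 74, 74, 74, 73, 73, 73, 73, 72, 73, 70, 67, 103, 147, 154, 154, 154, 154, 153, 150, 140, 133, 126]
114.16666666666666 [259 188  43  36 972] [279.91358025 206.66666667]
280.0 205.5 [ 498.3964388  -290.85646478   82.        ]
tcp [ 497.7 -288.1  202.7] t 11.9 w 85.2 f [0.1 0.5 0.1] yax [0.338 0.941 0.001] shift cm [-0.16 -0.25 14.57]
279.91358024691357 206.66666666666666 [ 499.21947565 -291.22287244   82.        ]
tcp [ 497.7 -288.1  202.7] t 11.9 w 85.2 f [0.1 0.5 0.1] yax [0.338 0.941 0.001] shift cm [-0.25 -0.25 14.57]
280.0 205.5 [ 497.67004846 -290.57719001   85.        ]
tcp [ 497.7 -288.1  202.7] t 11.9 w 85.2 f [0.1 0.5 0.1] yax [0.338 0.941 0.001] shift cm [-0.08 -0.24 14.57]
279.91358024691357 206.66666666666666 [ 498.48374657 -290.93944016   85.        ]
tcp [ 497.7 -288.1  202.7] t 11.9 w 85.2 f [0.1 0.5 0.1] yax [0.338 0.941 0.001] shift cm [-0.17 -0.25 14.57]
```

```bash
python3 -m inch '[[0,0,0,-0.1,-0.15,2,100],[0,0,0,0,-0.1,3,100],[0,0,0,0,0,3,100],[0,0,0,0,0,3,100],[0,0,0,0,0,2,100]]'; python3 -m inch '[[0,0,0,0,0,1,100],[0,0,0,0,0,0.6,100],[0,0,0,0,0,0,100],[0,0,0,0,0,0,60],[0,0,0,0,0,0,40]]' 40;  python3 -m inch '[[0,0,0,0,0,0,20],[0,0,0,0,0,0,15],[0,0,0,0,0,0,10],[0,0,0,0,0,0,10],[0,0,0,0,0,0,8]]';python3 -m inch '[[0,0,0,0,0,0,5],[0,0,0,0,0,0,5],[0,0,0,0,0,0,5],[0,0,0,0,0,0,5],[0,0,0,0,0,0,5]]' 50; python3 -c "
from h import *
to([498,-290.7,57])"
```

```text
time: 12.4
eef_pos: [497.1, -290.9, 70.8]
ee_rot: [0.172, 0.985, 0.001, -0.001]
ft_force: [-1.0, 1.4, -0.1]
gripper_width: 85.4
gripper_force: 0.0
time: 12.9
eef_pos: [497.9, -293.1, 57.5]
ee_rot: [0.173, 0.985, -0.0, 0.001]
ft_force: [0.4, 0.8, -0.4]
gripper_width: 59.0
gripper_force: 0.0
time: 13.4
eef_pos: [497.5, -292.9, 56.7]
ee_rot: [0.173, 0.985, -0.0, 0.0]
ft_force: [0.8, 0.8, 2.3]
gripper_width: 20.7
gripper_force: 39.2
time: 13.9
eef_pos: [497.6, -292.9, 56.7]
ee_rot: [0.173, 0.985, -0.0, 0.0]
ft_force: [-0.1, 1.4, 5.2]
gripper_width: 20.6
gripper_force: 48.9
tcp [ 497.6 -292.9   56.7] t 13.9 w 20.6 f [-0.1  1.4  5.2] yax [ 0.341  0.94  -0.   ] shift cm [ 0.03  0.22 -0.03]
```

```bash
python3 -m inch '[[0,0,0,0,0,-1,5],[0,0,0,0,0,-3,5],[0,0,0,0,0,-4.5,5],[0,0,0,0,0,-4.5,5],[0,0,0,0,0,-2,5]]' 50; python3 -m inch '[[0,0,0,0,1,0,5],[0,0,0,0.2,2,0,5],[0,0,0,0.2,2.7,0,5],[0,0,0,0.2,3,0,5],[0,0,0,0.2,3,0,5]]';python3 -m inch '[[0,0,0,0.2,3,0,5],[0,0,0,0.2,3,0,5],[0,0,0,0.2,3,0,5],[0,0,0,0.2,3,0,5],[0,0,0,0.2,3,0,5]]';python3 -m inch '[[0,0,0,0.2,3,0,5],[0,0,0,0,2.3,0,5],[0,0,0,0,1.4,0,5],[0,0,0,0,0.5,0,5],[0,0,0,0,0,0,5]]'; python3 -m inch '[[0,0,0,0,0,0,5],[0,0,0,0,0,0,5],[0,0,0,0,0,0,5],[0,0,0,0,0,0,5],[0,0,0,0,0,0,5]]'; python3 -c "
from h import *
to([513,62,200]); d=snap('wrist','w6'); P=np.array([513,62,50]);X=np.array([-.94,.341,0]);Y=np.array([.341,.94,0])
for k in(-27,27): print(proj(d,P+k*X),proj(d,P+k*Y))
T=np.array(state()['eef_pos']);print('knob near bottom edge',proj(d,T+11*X+[0,0,17-11+.3]))
c=d['color']; u,v=map(int,proj(d,P)); print(u,v)
a=cv2.resize(c[max(0,v-60):v+60,u-60:u+60],(420,420*(min(v,60)+60)//120)); b=c[200:420,190:370]
im=np.zeros((430,620,3),np.uint8);im[:a.shape[0],:420]=a;im[:220,430:610]=b;cv2.imwrite('pics/c6.png',im[:,:,::-1]);print(a.shape)
"
```

```text
time: 14.4
eef_pos: [498.1, -293.8, 210.9]
ee_rot: [0.173, 0.985, -0.001, 0.002]
ft_force: [0.1, 0.4, -1.3]
gripper_width: 20.4
gripper_force: 49.0
time: 14.9
eef_pos: [529.1, -178.5, 205.5]
ee_rot: [0.173, 0.985, 0.0, -0.001]
ft_force: [0.1, -0.0, -0.9]
gripper_width: 20.5
gripper_force: 49.0
time: 15.4
eef_pos: [570.7, -34.0, 205.4]
ee_rot: [0.173, 0.985, -0.0, -0.001]
ft_force: [0.6, -0.1, -1.6]
gripper_width: 20.6
gripper_force: 49.0
time: 15.9
eef_pos: [593.7, 32.6, 205.9]
ee_rot: [0.173, 0.985, -0.0, -0.001]
ft_force: [-0.7, -1.1, -1.3]
gripper_width: 20.3
gripper_force: 49.0
time: 16.4
eef_pos: [594.1, 32.4, 206.6]
ee_rot: [0.173, 0.985, -0.0, 0.0]
ft_force: [0.3, 0.3, -0.6]
gripper_width: 20.8
gripper_force: 49.0
tcp [594.1  32.4 206.6] t 16.4 w 20.8 f [ 0.3  0.3 -0.6] yax [ 0.341  0.94  -0.   ] shift cm [8.63 0.02 0.65]
(np.float64(283.6453421751535), np.float64(119.87883153325603)) (np.float64(248.8236337348515), np.float64(83.99327598862484))
(np.float64(283.67187624549507), np.float64(46.20572759008951)) (np.float64(318.48943222277165), np.float64(83.96675118476888))
knob near bottom edge (np.float64(284.7300426005906), np.float64(254.37629484094617))
283 83
(420, 420, 3)
```

View pics/c6.png

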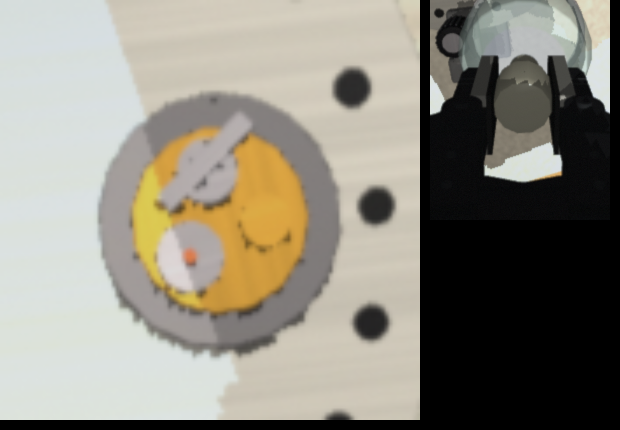

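The small plinth is centred at about (286,86). That gives the small holder at (515.6,62.8), 123.8 mm from the large one against the stated 124. The dome hangs upright, with its knob edge at row 255 against a predicted 254.

```bash
python3 -m inch '[[0,0,0,0.8,0,0,5],[0,0,0,2,0.1,0,5],[0,0,0,2.8,0.08,0,5],[0,0,0,1.9,0,0,5],[0,0,0,0.92,0,0,5]]'; python3 -m inch '[[0,0,0,0,0,0.8,5],[0,0,0,0,0,2,5],[0,0,0,0,0,2.4,5],[0,0,0,0,0,1.7,5],[0,0,0,0,0,0.75,5]]'; python3 -m inch '[[0,0,0,0,0,0,5],[0,0,0,0,0,0,5],[0,0,0,0,0,0,5],[0,0,0,0,0,0,5],[0,0,0,0,0,0,5]]'; python3 -c "
from h import *
to([515.6,62.8,96.7])"
```

```text
time: 16.95
eef_pos: [513.6, 63.9, 206.6]
ee_rot: [0.172, 0.985, 0.0, -0.0]
ft_force: [0.0, 0.2, -0.1]
gripper_width: 20.4
gripper_force: 49.0
time: 17.45
eef_pos: [515.5, 62.5, 128.0]
ee_rot: [0.173, 0.985, -0.001, -0.001]
ft_force: [-0.5, -0.7, -1.1]
gripper_width: 20.2
gripper_force: 49.0
time: 17.95
eef_pos: [515.8, 63.1, 130.5]
ee_rot: [0.173, 0.985, 0.0, 0.0]
ft_force: [0.7, -0.3, -1.3]
gripper_width: 20.3
gripper_force: 49.0
tcp [515.8  63.1 130.5] t 17.95 w 20.3 f [ 0.7 -0.3 -1.3] yax [0.341 0.94  0.001] shift cm [ 0.01 -0.04  3.38]
```

Lower until the rim is at about 45 mm, then down to contact at about TCP 96.7.

```bash
python3 -m inch '[[0,0,0,0,-0.04,0.6,5],[0,0,0,0,0,0.6,5],[0,0,0,0,0,0.4,5],[0,0,0,0,0,0.3,5],[0,0,0,0,0,0.2,5]]'; python3 -m inch '[[0,0,0,0,0,0.2,5],[0,0,0,0,0,0.2,5],[0,0,0,0,0,0.2,5],[0,0,0,0,0,0.15,5],[0,0,0,0,0,0,5]]'; python3 -c "
from h import *
to([515.6,62.8,96.7])"
```

```text
time: 18.45
eef_pos: [515.3, 62.6, 108.5]
ee_rot: [0.173, 0.985, -0.0, -0.0]
ft_force: [0.5, 0.9, -0.2]
gripper_width: 20.5
gripper_force: 49.0
time: 18.95
eef_pos: [515.3, 62.7, 101.3]
ee_rot: [0.173, 0.985, -0.0, -0.0]
ft_force: [0.0, -0.7, -0.8]
gripper_width: 20.5
gripper_force: 49.0
tcp [515.3  62.7 101.3] t 18.95 w 20.5 f [ 0.  -0.7 -0.8] yax [ 0.341  0.94  -0.   ] shift cm [-0.02  0.02  0.46]
```

```bash
python3 -m inch '[[0,0,0,0,0,0.2,5],[0,0,0,0,0,0.1,5],[0,0,0,0,0,0.1,5],[0,0,0,0,0,0.04,5],[0,0,0,0,0,0,5]]'; python3 -m inch '[[0,0,0,0,0,0,5],[0,0,0,0,0,0.05,5],[0,0,0,0,0,0.03,5],[0,0,0,0,0,0,5],[0,0,0,0,0,0,5]]'; python3 -c "
from h import *
to([515.6,62.8,96.7])"
```

```text
time: 19.45
eef_pos: [515.4, 62.7, 97.0]
ee_rot: [0.173, 0.985, -0.0, -0.0]
ft_force: [0.1, 0.1, -1.0]
gripper_width: 20.5
gripper_force: 49.0
time: 19.95
eef_pos: [515.7, 62.8, 96.6]
ee_rot: [0.173, 0.985, 0.0, 0.0]
ft_force: [-0.4, -0.5, 4.5]
gripper_width: 20.5
gripper_force: 49.5
tcp [515.7  62.8  96.6] t 19.95 w 20.5 f [-0.4 -0.5  4.5] yax [0.341 0.94  0.   ] shift cm [ 0.01 -0.01 -0.01]
```

```bash
python3 -m inch '[[0,0,0,0,0,0,20],[0,0,0,0,0,0,35],[0,0,0,0,0,0,50],[0,0,0,0,0,0,70],[0,0,0,0,0,0,85]]'; python3 -m inch '[[0,0,0,0,0,0,85],[0,0,0,0,0,0,85],[0,0,0,0,0,-1,85],[0,0,0,0,0,-2.5,85],[0,0,0,0,0,-4,85]]';  python3 -m inch '[[0,0,0,0,0,-3,100],[0,0,0,-1.5,-0.7,-1,100],[0,0,0,-3,-1.5,0,100],[0,0,0,-3,-1.5,0,100],[0,0,0,-2,-1,0,100]]'; python3 -m inch '[[0,0,0,-0.9,-0.3,0,100],[0,0,0,0,0,0,100],[0,0,0,0,0,0,100],[0,0,0,0,0,0,100],[0,0,0,0,0,0,100]]';python3 -c "
from h import *
d3=load('w3'); print('w3',onz(d3,398,220,114))
to([596.8,-20,82]); d=snap('wrist','w7'); print(proj(d,[596.8,-20,114]), 'knob tops',proj(d,[515.6,62.8,125]),proj(d,[487.1,-57.7,135]))
"
```

```text
time: 20.45
eef_pos: [515.3, 62.6, 96.2]
ee_rot: [0.173, 0.985, -0.0, -0.0]
ft_force: [-0.8, -0.2, 0.6]
gripper_width: 70.5
gripper_force: 0.0
time: 20.95
eef_pos: [514.1, 62.5, 171.2]
ee_rot: [0.173, 0.985, -0.001, -0.002]
ft_force: [0.9, 0.6, 0.4]
gripper_width: 72.5
gripper_force: 0.0
time: 21.45
eef_pos: [590.0, -15.9, 212.4]
ee_rot: [0.174, 0.985, -0.0, 0.001]
ft_force: [-0.2, -0.2, -0.4]
gripper_width: 85.3
gripper_force: 0.0
time: 21.95
eef_pos: [595.6, -18.7, 211.5]
ee_rot: [0.172, 0.985, 0.0, -0.0]
ft_force: [-0.0, 0.2, -0.3]
gripper_width: 84.8
gripper_force: 0.0
w3 [596.74773399 -17.67732096 114.        ]
tcp [595.6 -18.7 211.5] t 21.95 w 84.8 f [-0.   0.2 -0.3] yax [0.339 0.941 0.   ] shift cm [-0.16 -0.09 12.95]
(np.float64(282.28442436811434), np.float64(213.9304142013931)) knob tops (np.float64(369.12152738025276), np.float64(45.49225185039151)) (np.float64(153.0337197996308), np.float64(69.66405827763941))
```

View pics/w7.png

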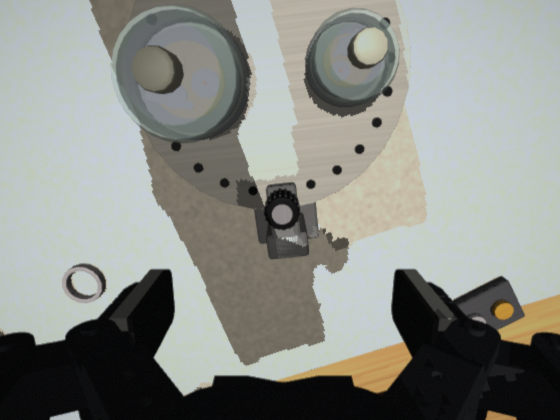

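The top view shows both domes upright around their holders, with knobs at (155,68) and (370,46), where predicted. The plunger knob is at (282,214), as predicted.

```bash
python3 -m inch '[[0,0,0,-0.1,-0.1,2,100],[0,0,0,0,0,3,100],[0,0,0,0,0,3,100],[0,0,0,0,0,2.5,100],[0,0,0,0,0,1.5,100]]'; python3 -m inch '[[0,0,0,0,0,0.6,100],[0,0,0,0,0,0.3,100],[0,0,0,0,0,0,100],[0,0,0,0,0,0,60],[0,0,0,0,0,0,40]]' 40;  python3 -m inch '[[0,0,0,0,0,0,20],[0,0,0,0,0,0,15],[0,0,0,0,0,0,10],[0,0,0,0,0,0,5],[0,0,0,0,0,0,5]]';python3 -m inch '[[0,0,0,0,0,0,5],[0,0,0,0,0,0,5],[0,0,0,0,0,0,5],[0,0,0,0,0,0,5],[0,0,0,0,0,0,5]]' 80; python3 -c "
from h import *
to([596.8,-20,82])"
```

```text
time: 22.5
eef_pos: [595.6, -20.5, 89.4]
ee_rot: [0.173, 0.985, -0.0, -0.001]
ft_force: [0.6, 0.2, -0.9]
gripper_width: 85.6
gripper_force: 0.0
time: 23.0
eef_pos: [597.2, -21.1, 83.2]
ee_rot: [0.173, 0.985, 0.0, 0.001]
ft_force: [0.6, -0.3, 0.6]
gripper_width: 59.2
gripper_force: 0.0
time: 23.5
eef_pos: [597.4, -19.9, 82.9]
ee_rot: [0.173, 0.985, 0.001, 0.001]
ft_force: [0.3, 4.2, 4.8]
gripper_width: 22.9
gripper_force: 39.1
time: 24.0
eef_pos: [597.4, -20.0, 83.0]
ee_rot: [0.173, 0.985, 0.001, 0.001]
ft_force: [-0.2, 3.7, 8.2]
gripper_width: 22.0
gripper_force: 77.9
tcp [597.4 -20.   83. ] t 24.0 w 22.0 f [-0.2  3.7  8.2] yax [0.34  0.94  0.002] shift cm [ 0.05 -0.02  0.1 ]
```

```bash
python3 -m inch '[[0,0,0,0,0,-0.2,5],[0,0,0,0,0,-0.3,5],[0,0,0,0,0,-0.4,5],[0,0,0,0,0,-0.4,5],[0,0,0,0,0,-0.3,5]]'; python3 -m inch '[[0,0,0,0,0,0,5],[0,0,0,0,0,0,5],[0,0,0,0,0,-0.1,5],[0,0,0,0,0,0,5],[0,0,0,0,0,0,5]]';python3 -c "
from h import *
to([597.4,-20,101])"
```

```text
time: 24.5
eef_pos: [597.3, -20.0, 97.9]
ee_rot: [0.173, 0.985, 0.001, 0.0]
ft_force: [4.8, 4.5, -9.7]
gripper_width: 21.9
gripper_force: 78.6
time: 25.0
eef_pos: [597.3, -20.0, 98.6]
ee_rot: [0.173, 0.985, 0.0, 0.0]
ft_force: [5.0, 4.8, -9.6]
gripper_width: 22.0
gripper_force: 78.6
tcp [597.3 -20.   98.6] t 25.0 w 22.0 f [ 5.   4.8 -9.6] yax [0.34  0.94  0.001] shift cm [-0.01  0.   -0.24]
```

Force is about 9 N, so the plunger is following the spring. I'll creep up to the stop.

```bash
python3 -m inch '[[0,0,0,0,0,-0.1,5],[0,0,0,0,0,-0.1,5],[0,0,0,0,0,0,5],[0,0,0,0,0,0,5],[0,0,0,0,0,0,5]]'; python3 -m inch '[[0,0,0,0,0,-0.08,5],[0,0,0,0,0,0,5],[0,0,0,0,0,0,5],[0,0,0,0,0,0,5],[0,0,0,0,0,0,5]]'
```

```text
time: 25.5
eef_pos: [597.3, -20.0, 100.6]
ee_rot: [0.173, 0.985, 0.0, 0.0]
ft_force: [4.3, 4.1, -8.9]
gripper_width: 21.8
gripper_force: 78.6
time: 26.0
eef_pos: [597.2, -20.0, 101.2]
ee_rot: [0.173, 0.985, 0.0, 0.0]
ft_force: [5.2, 4.6, -11.5]
gripper_width: 22.3
gripper_force: 79.3
```

```bash
python3 -m inch '[[0,0,0,0,0,-0.05,5],[0,0,0,0,0,0,5],[0,0,0,0,0,0,5],[0,0,0,0,0,0,5],[0,0,0,0,0,0,5]]'; python3 -c "
from h import *
d=snap('side','s8'); cv2.imwrite('pics/c8.png',cv2.resize(d['color'][140:300,210:370],(640,600))[:,:,::-1])"
```

```text
time: 26.5
eef_pos: [597.2, -19.9, 101.3]
ee_rot: [0.173, 0.985, 0.0, -0.0]
ft_force: [7.1, 4.3, -16.3]
gripper_width: 21.9
gripper_force: 79.2
```

View pics/c8.png

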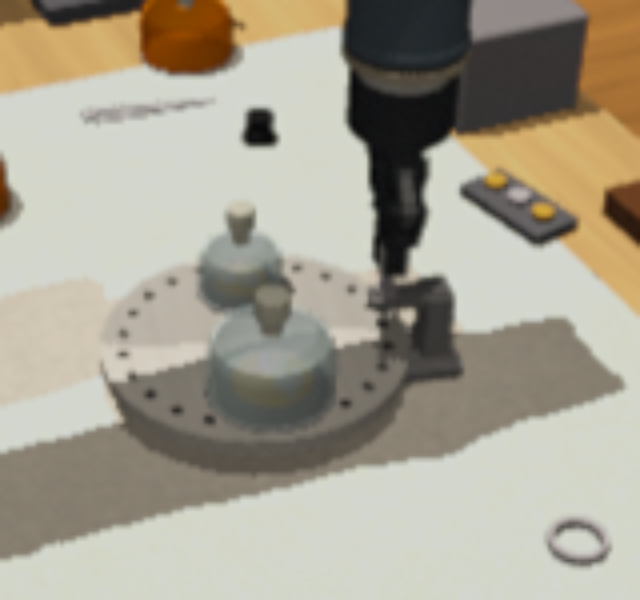

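The side crop shows both domes upright on the turntable, at (240,265) and (270,365). The gripper is holding the raised plunger at (395,265), against its stop: it has risen 18.3 mm and the force is up to 16 N.

```bash
python3 -c "
from h import *
print(sign_off())"
```

```text
the job is handed in; nothing more can be done
None
```

Both glass domes are seated upright over their matching holders, the gripper is holding the index plunger up against its stop, clear of its hole, and I handed the job in at about 27 s on the robot clock.

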